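# Set the castle nut of a trolley wheel to its split-pin hole

### The arm

A 7-joint arm with a two-finger parallel gripper is mounted at the origin on the work surface. World frame = base frame: x ahead of the robot, y to its left, z up, the work surface at z = 0. Lengths are in m, angles in degrees, forces in N, time in s.
With the tool pointing down it reaches from about 0.4 to 0.9 m from the base axis. Payload 5.6 kg.
Tool frame: the origin (TCP) lies between the finger pads; the fingertips stand 8 mm ahead of it and the grasp point (between the pads) lies 11 mm behind it; z points along the fingers, y is the line along which they close (so a half turn about z gives the same grasp; the last joint's range is limited). The gripper opens to 92 mm and grips with 3 to 60 N. Pads are 20 mm wide; open, the fingers measure 128 mm over their backs; the gripper's body (75 mm by 189 mm) begins 69 mm behind the grasp point.
Start: joints at [67.895, 26.786, -0.665, 91.828, 0.344, 61.387, -3.226], TCP at [0.218, -0.612, 0.223] pointing down, gripper open.
Joint ranges: [-144.91, 144.91], [-17.63, 115.5], [-89.93, 88.59], [15.96, 139.68], [-74.01, 254.01], [8.47, 105.57], [-167.45, 167.45]. Speed limits (degrees/s): [147.25, 147.25, 180, 180, 180, 180, 180].

### API

Orientations are given as [roll, pitch, yaw] about the fixed x, y, z axes, in that order (R = Rz(yaw) Ry(pitch) Rx(roll)).
In Python, from bench import manip gives the robot as it stands.
- The arm moves only by the tool step_arm, never from a script. Its argument "steps" is one flat list of numbers, 7 for each row, row after row: the closure in counts, from 0 (fully open) to 255 (shut), then the shift along the world's x, y, z in mm, then the turn, a rotation vector about the world's x, y, z in rad. A call has 1 to 10 rows; each row shifts and turns the commanded pose from where the row before left it; what a row does not reach is not made up. A row lasts 1/8 s, in which the tool goes at most 62.5 mm and 10.7 degrees, less where a joint would pass 70% of its speed; a pose out of reach is approached as far as the arm can. A call with a gripper value outside its range is refused whole. The fingers move at their own pace and stop on an object; "grip_force" is the grip in N (left out, the last holds). Time passes only in rows, so rows that do not move let the fingers close. It gives the time, the measured TCP pose, the force, the opening and the grip force at its end, in the units of the state.
- manip.get_obs(): the state, without advancing time (a new reading comes with each control period).
- manip.snapshot(name): name is "side" or "top"; returns the picture (480x640x3 uint8, red, green, blue); there is no depth.
- manip.camera_params(name): a dict with "mtx" (3x3 intrinsics, pixels), "R" (3x3) and "t" (3): a world point X has camera coordinates R X + t. Camera axes: x right, y down, z forward; pixel columns grow to the right and rows downward; lengths in m; the calibration is good to about 2 mm. A picture is of the moment at which its call begins. camera_params takes no time and is no camera call.
- manip.close_job(): hands the job in; it is judged then, once.
Trained networks look in the newest picture that a camera, given by its name, has taken for a name from the list of things; names that differ only in an ending like _2 or _b are one class to them, and where a whole thing is asked for, a point or a joint stands for the part that bears it (a point fixed in the world has none). Each returns a list of dicts, best first, with "p" (0 to 1); they miss things now and then, are a little off and sometimes report something else, mostly with a low value. They report only what shows in the picture. A call takes as long as a camera call.
- manip.recognise(camera, query): "bbox" ([left, top, right, bottom] in pixels, round what is visible of it).
- manip.tip_of(camera, query): "uv" ([column, row] in pixels: a listed point, or the origin of a listed thing).
The state is a dict: "time_s": time; "q": joint angles; "qvel": joint speeds; "effort": joint torques, N m; "eef_pos": TCP position; "ee_rot": TCP orientation; "ft_force": force on the tool from outside, world axes, zero at the start; "wrist_torque": the same for the moment, N m; "finger_gap": finger opening in m; "grasp_force": force on a finger pad.
Only numpy, scipy, OpenCV 4.12 (cv2) and the standard library are available. Lean on these libraries where they do the work, as an engineer would, in place of code of your own. Each camera call takes 0.05 s, during which the arm holds its last target. There are 200 camera calls.

### The job

The castle nut on the trolley wheel's stub axle is snug and the ring spanner is still on it. With the spanner, tighten the nut (clockwise seen from above) just as far as the next slot that lines up with the cross hole through the axle, without going past it or slackening it, so that a split pin would go through. Then lift the spanner off, leaving the nut set, and lay it flat on the black rubber mat with nothing overhanging, without dropping it and leaving the other things on the bench alone.

Things in the scene. Friction and masses are not known exactly. Their poses are not given: they have to be found in the camera images.
- axle: Fixed upright steel stub axle, 36 mm across, on a plate (300 x 100 x 12 mm) bolted to the bench. Origin on the bench under its centre line, z up. Its x axis is the direction of the 8 mm cross hole, which goes right through 117 mm above the bench, behind the nut's slots; a thin dark line filed across the axle's end (130 mm above the bench) runs the same way.
- wheel: Rubber-tyred wheel lying flat round the axle, axis upright, 256 mm across. Tyre crest 84 mm above the bench at radius 100 mm, falling away on either side; aluminium disc between radii 40 and 70 mm, 30 mm below the crest; hub and washer (74 mm across, top 84 mm above the bench) inside. Origin on the bench under the axle. It may turn stiffly on its bearing, which does not matter.
- nut_slot (a point): Point in one slot of the steel castle nut, 21.7 mm from the axle's centre line, 117 mm above the bench; its x axis points outward along the slot. This is the next slot: at the start 12 to 50 degrees anticlockwise (from above) of the +x end of the cross hole, lined up when its x axis points along the axle's x. Six 8 mm slots, 60 degrees apart, centred on the nut's flats (55 mm across).
- nut (a joint): Angle of the nut in rad, 0 at the start, growing as it is tightened (clockwise from above). It takes about 0.9 N m to turn (6 N at the spanner's end) either way and stays where it is left. Its slotted crown, 50 mm across, stands above the spanner, top 122 mm above the bench.
- spanner_ring (a point): Centre of the ring of a flat steel ring spanner, half-way up; x axis along the handle. 12 mm thick, 208 mm long, 0.48 kg; ring 80 mm across, hexagon 57 mm across flats. At the start flat round the nut on washer and tyre, underside 84 mm up, handle pointing out along the next slot. 3 to 4 degrees of play each way; lifts straight up off it (the axle's end is 46 mm above its underside).
- spanner_grip (a point): Point on the spanner's straight handle (24 mm wide, 12 mm thick) at its centre of mass, 66 mm from the ring's centre, half-way up the thickness: where to hold it for lifting. At the start it stands over the wheel's recess, at least 10 mm free below it.
- spanner_end (a point): Centre of the spanner's rounded handle end (29 mm across), 153 mm from the ring's centre, half-way up the thickness. Outside the tyre at the start, with free space below and on either side.
- mat: black rubber mat 320 mm (x) by 200 mm (y) and 4 mm thick, lying on the bench to the left of the wheel, fixed; its origin is under its centre, its long side along its x axis
- grease_tin: round steel tin, 90 mm across and 62 mm high, stands beyond the wheel; origin under its centre; bystander
- paint_bottle: blue plastic paint bottle, 64 mm across, 150 mm high, on the right beyond the wheel; origin under its centre; bystander
- hammer: hammer with a wooden handle, 260 mm long, lying beyond the mat; bystander
- brush_jar: glass jar of paint brushes, 82 mm across, about 250 mm high, on the right; origin under its centre; bystander

How it is judged:
By the outcome, as a careful person would: the job done as asked, in the order asked, and still so for the second after the job is handed in, with the robot touching nothing.
It also fails if it takes over 64 s, if anything falls off the work surface, if the arm or the gripper's body presses on something with over 40 N, if the wrist force passes 120 N, or if a joint passes its speed limit or range.

## Working session

There is one attempt and no reset: what is moved stays moved. The work goes in short steps, Python scripts to look and compute and a tool call to move; the robot and the scene stay as the last step left them, time stands still between calls to the robot, and variables do not carry over. Pictures are saved under pics/ and viewed, at most 10 in all, crops included, and the job is handed in when it is done.

Besides the shell and the picture viewer there is one more tool, called as name(argument=value, ...) on one line, values as JSON. step_arm: Moves the arm, as the interface text tells. Its arguments: {"type":"object","properties":{"steps":{"type":"array","items":{"type":"number"}},"grip_force":{"type":"number"}},"required":["steps"]}

```bash
mkdir -p pics
cat > h.py <<'E'
from bench import manip
import numpy as np, cv2
def cam(n):
    c=manip.camera_params(n); return [np.array(c[k],float) for k in("mtx","R","t")]
def ray(n,uv,z):
    K,R,t=cam(n); d=R.T@np.linalg.inv(K)@np.array([uv[0],uv[1],1.]); o=-R.T@t
    return o+d*(z-o[2])/d[2]
def proj(n,X):
    K,R,t=cam(n); p=K@(R@np.array(X,float)+t); return p[:2]/p[2]
def snap(n,f,box=None,s=1):
    im=manip.snapshot(n)[:,:,::-1].copy()
    if box: im=cv2.resize(im[box[1]:box[3],box[0]:box[2]],None,fx=s,fy=s,interpolation=cv2.INTER_CUBIC)
    cv2.imwrite("pics/"+f,im)
E
python3 - <<'E'
from h import *
o=manip.get_obs(); print(o)
a=manip.snapshot("top");b=manip.snapshot("side")
cv2.imwrite("pics/top0.png",a[:,:,::-1]);cv2.imwrite("pics/side0.png",b[:,:,::-1])
for n in("top","side"):
    K,R,t=cam(n);print(n,-R.T@t,K[0,0])
    for q,z in [("axle",0),("nut_slot",.117),("spanner_ring",.09),("spanner_grip",.09),("spanner_end",.09),("mat",0),("wheel",0),("grease_tin",0),("paint_bottle",0),("hammer",0),("brush_jar",0)]:
        r=manip.tip_of(n,q)[:2]
        print(q,[(np.round(x["uv"],1),round(x["p"],2),ray(n,x["uv"],z).round(4)) for x in r])
E
```

```text
{'time_s': 0.0, 'q': array([67.89261345, 26.83504357, -0.66677137, 91.88006503,  0.341248  ,
       61.38650132, -3.22566928]), 'qvel': array([-0.06070808,  0.07386365,  0.00062279, -0.0122507 ,  0.09449357,
       -0.04235627,  0.00827922]), 'effort': array([-7.92779665e-04, -5.20573711e+01, -1.28242437e-02, -2.43746531e+01,
       -5.64931647e-02,  1.72364776e-02,  1.70102198e-04]), 'eef_pos': array([ 0.21828708, -0.6116514 ,  0.22165735]), 'ee_rot': array([-1.79900448e+02,  3.90352968e-03,  1.96406396e+01]), 'ft_force': array([ 0.44292928, -0.99679105, -0.57600432]), 'wrist_torque': array([ 0.02163795,  0.01432377, -0.00378698]), 'grasp_force': 0.0, 'finger_gap': 0.09180697080402152}
top [ 0.51993904 -0.08652939  1.19835878] 551.7953773640252
axle [(array([334.5, 268.5]), 0.91, array([ 0.5719, -0.0963,  0.    ]))]
nut_slot [(array([324.7, 259.8]), 0.91, array([ 0.5839, -0.0761,  0.117 ])), (array([498.8, 321.3]), 0.43, array([ 0.4653, -0.4132,  0.117 ]))]
spanner_ring [(array([334.3, 261.1]), 0.59, array([ 0.5829, -0.0952,  0.09  ]))]
spanner_grip [(array([302.2, 267.8]), 0.84, ar
[... 1031 characters left out ...]
 array([ 0.5721, -0.025 ,  0.09  ]))]
spanner_end [(array([343.8, 301.1]), 0.8, array([0.5578, 0.0616, 0.09  ]))]
mat [(array([360.5, 423.3]), 0.81, array([0.5094, 0.2787, 0.    ]))]
wheel [(array([337.7, 274.3]), 0.97, array([ 0.5789, -0.0926,  0.    ]))]
grease_tin [(array([245.4, 280.1]), 0.61, array([ 0.7895, -0.0537,  0.    ])), (array([389.1, 185.2]), 0.16, array([ 0.4625, -0.4356,  0.    ]))]
paint_bottle [(array([316.1, 194.9]), 0.56, array([ 0.6574, -0.3744, -0.    ]))]
hammer [(array([215.3, 376.3]), 0.71, array([0.8016, 0.2049, 0.    ])), (array([339. , 248.9]), 0.17, array([ 0.5818, -0.1762,  0.    ]))]
brush_jar [(array([389.9, 185.8]), 0.92, array([ 0.4603, -0.4332,  0.    ]))]
```

Run:
```python
import cv2
a=cv2.imread("pics/top0.png"); cv2.imwrite("pics/topc.png",cv2.resize(a[225:300,285:385],None,fx=8,fy=8,interpolation=cv2.INTER_CUBIC))
b=cv2.imread("pics/top0.png"); cv2.imwrite("pics/top1.png",b)
```

```text
(no output)
```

View pics/topc.png

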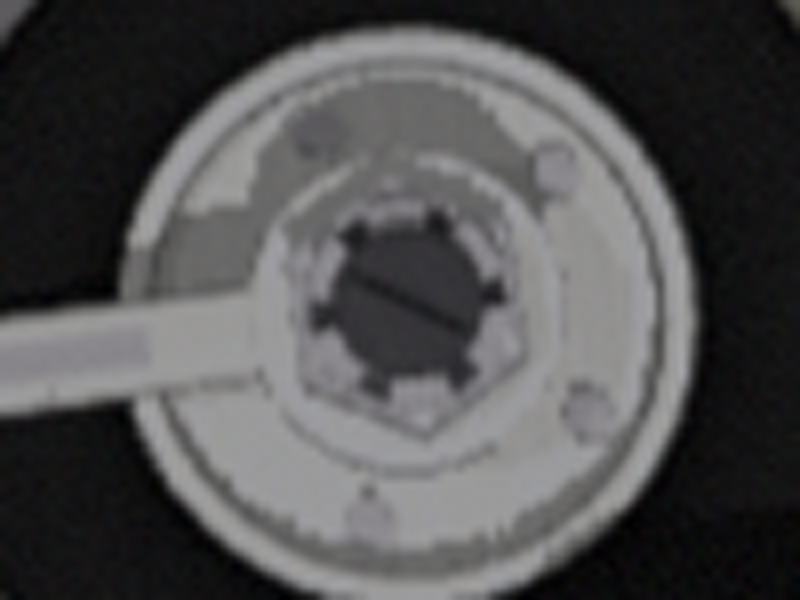

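View pics/top0.png

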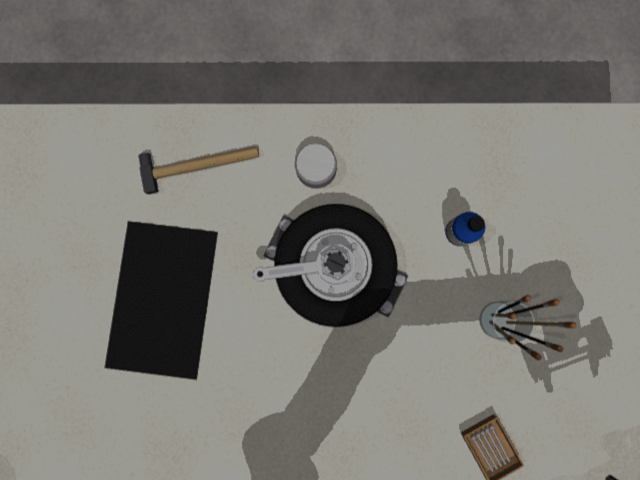

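```bash
cat > ang.py <<'E'
from h import *
from scipy.optimize import minimize
def pol(im,n,c,z,rs,th):
    P=np.array([[proj(n,[c[0]+r*np.cos(a),c[1]+r*np.sin(a),z]) for a in th] for r in rs],np.float32)
    return cv2.remap(im,P[...,0],P[...,1],cv2.INTER_CUBIC)
def grab(n="top",k=4):
    return np.mean([manip.snapshot(n).astype(np.float32) for _ in range(k)],0).mean(2).astype(np.float32)
def center(im,c0,n="top"):
    th=np.radians(np.arange(0,360,10)); 
    f=lambda c:-np.mean(pol(im,n,c,.130,[.0205,.0195],th))+np.mean(pol(im,n,c,.130,[.0165,.0155],th))
    g=[(f((c0[0]+i*1e-3,c0[1]+j*1e-3)),c0[0]+i*1e-3,c0[1]+j*1e-3) for i in range(-5,6) for j in range(-5,6)]
    b=min(g); r=minimize(f,b[1:],method="Nelder-Mead",options=dict(initial_simplex=[b[1:],(b[1]+5e-4,b[2]),(b[1],b[2]+5e-4)],xatol=1e-5))
    return r.x,r.fun
def angles(im,c,n="top"):
    a=np.radians(np.arange(0,360,1.))
    L=pol(im,n,c,.130,np.arange(.003,.0135,.001),a).mean(0); L=L[:180]+L[180:]
    Ls=cv2.GaussianBlur(np.r_[L,L,L].reshape(1,-1),(0,0),2)[0][180:360]
    k=int(np.argmin(Ls)); w=np.arange(-12,13); d=np.clip(np.median(L)-np.r_[L,L,L][180+k+w],0,None); line=k+(d*w).sum()/d.sum()
    out=[]
    for r in ([.0205,.0215],[.0225,.0235]):
        S=pol(im,n,c,.120,r,a).mean(0); h=(S*np.exp(-6j*a)).sum(); out.append((np.degrees(np.angle(-h))/-6)%60)
    F=pol(im,n,c,.120,[.021,.022,.023],a).mean(0).reshape(6,60)
    return line,out,F
E
python3 - <<'E'
from ang import *
im=grab();c,f=center(im,(.581,-.096));print(c,f)
l,o,F=angles(im,c);print("line",l,"slots mod60",o)
print(F[:,::4].round().astype(int))
# handle edges
th=np.radians(np.arange(84,112,.5))
for r in(.06,.09,.12,.14):
    p=pol(im,"top",c,.096,[r],th)[0]; print(r,p.round().astype(int))
print(c+0, [proj("top",[c[0],c[1],.13])])
m=im<40
K=None
# mat corners
g=cv2.GaussianBlur(manip.snapshot("top"),(0,0),1).max(2)<40
n,lab,st,ce=cv2.connectedComponentsWithStats(g.astype(np.uint8))
i=lab[300,160]; cnt=cv2.findContours((lab==i).astype(np.uint8),0,2)[0][0]
B=cv2.boxPoints(cv2.minAreaRect(cnt)); W=np.array([ray("top",b,.004) for b in B]); print(W.round(3),W.mean(0)); print(np.linalg.norm(W-np.roll(W,1,0),axis=1))
E
```

```text
Traceback (most recent call last):
  File "ang.py", line 11, in center
    g=[(f((c0[0]+i*1e-3,c0[1]+j*1e-3)),c0[0]+i*1e-3,c0[1]+j*1e-3) for i in range(-5,6) for j in range(-5,6)]
        ~^^^^^^^^^^^^^^^^^^^^^^^^^^^^^
  File "ang.py", line 10, in <lambda>
    f=lambda c:-np.mean(pol(im,n,c,.130,[.0205,.0195],th))+np.mean(pol(im,n,c,.130,[.0165,.0155],th))
                                                                   ~~~^^^^^^^^^^^^^^^^^^^^^^^^^^^^^^
  File "ang.py", line 4, in pol
    P=np.array([[proj(n,[c[0]+r*np.cos(a),c[1]+r*np.sin(a),z]) for a in th] for r in rs],np.float32)
                 ~~~~^^^^^^^^^^^^^^^^^^^^^^^^^^^^^^^^^^^^^^^^^
  File "h.py", line 9, in proj
    K,R,t=cam(n); p=K@(R@np.array(X,float)+t); return p[:2]/p[2]
          ~~~^^^
  File "h.py", line 4, in cam
    c=manip.camera_params(n); return [np.array(c[k],float) for k in("mtx","R","t")]
ValueError: time passes only in moves, steps and waits
```

```bash
sed -i 's/^def cam/from functools import lru_cache\n@lru_cache(None)\ndef cam/' h.py
cat > m0.py <<'E'
from ang import *
im=grab();c,f=center(im,(.581,-.096));print(c,f)
l,o,F=angles(im,c);print("line",l,"slots mod60",o)
print(F[:,::4].round().astype(int))
th=np.radians(np.arange(84,112,.5))
for r in(.06,.09,.12,.14):
    p=pol(im,"top",c,.096,[r],th)[0]; print(r,p.round().astype(int))
g=cv2.GaussianBlur(manip.snapshot("top"),(0,0),1).max(2)<40
n,lab,st,ce=cv2.connectedComponentsWithStats(g.astype(np.uint8))
i=lab[300,160]; cnt=cv2.findContours((lab==i).astype(np.uint8),0,2)[0][0]
B=cv2.boxPoints(cv2.minAreaRect(cnt)); W=np.array([ray("top",b,.004) for b in B]); print(W.round(3),W.mean(0)); print(np.linalg.norm(W-np.roll(W,1,0),axis=1),manip.get_obs()["time_s"])
E
python3 m0.py
```

```text
[ 0.57847269 -0.09732723] -43.230220794677734
line 63.82425888117259 slots mod60 [np.float64(37.612777297231105), np.float64(38.01987192687059)]
[[113 112 109 108 116 119 106  74  47  40  39  51  92 131 139]
 [140 142 138 137 137 138 125  98  67  55  48  54  91 125 140]
 [141 142 138 138 140 137 129  97  68  61  58  63  89 130 138]
 [140 140 138 140 137 137 125  82  52  51  54  63  99 130 138]
 [136 136 137 138 139 141 127  94  50  41  48  67 103 130 139]
 [135 135 136 134 135 131 119  89  64  48  36  43  71 104 112]]
0.06 [ 93  91  88  86  88  93  99 106 117 126 135 142 148 152 153 153 154 154
 153 153 153 153 153 153 153 153 153 153 153 153 153 153 153 154 154 155
 155 155 154 155 155 155 155 154 154 153 150 144 138 131 126 122 121 122
 125 129]
0.09 [ 19  19  18  19  19  18  16  13   8   7  12  20  43  67  94 120 135 147
 154 153 153 150 146 142 139 136 136 136 135 135 136 136 138 141 144 146
 147 146 145 145 141 135 126 103  77  49  27  20  16  15  18  19  18  18
  18  20]
0.12 [ 11  10   9   9  10  10   9   9   9   7   5   4   3   0   4  12  41  77
 115 137 153 154 153 148 142 137 134 134 133 133 133 135 139 145 152 155
 157 149 136 107  70  31  15   7   7  10  12  11  10   8   7   8  11  11
   9   8]
0.14 [ 30  39  59  89 118 135 147 150 150 149 150 150 150 151 152 152 150 145
 137 135 141 149 155 155 155 155 154 155 155 155 155 155 155 156 156 154
 145 137 136 143 151 152 152 151 152 152 151 151 151 151 150 150 150 150
 149 150]
[[0.362 0.392 0.004]
 [0.678 0.358 0.004]
 [0.65  0.161 0.004]
 [0.336 0.2   0.004]] [0.50638014 0.27795123 0.004     ]
[0.19382488 0.31753338 0.19890095 0.31617833] 1.65
```

step_arm(steps=[0, 0, 0, 60, 0, 0, 0, 0, 0, 0, 60, 0, 0, 0, 0, 0, 0, 60, 0, 0, 0, 0, 13, 44.5, 0, 0, 0, 0.1, 0, 13, 44.5, 0, 0, 0, 0.1, 0, 13, 44.5, 0, 0, 0, 0.1, 0, 13, 44.5, 0, 0, 0, 0.1, 0, 13, 44.5, 0, 0, 0, 0.1, 0, 13, 44.5, 0, 0, 0, 0.1, 0, 13, 44.5, 0, 0, 0, 0.1])

```text
time_s: 2.9
eef_pos: [0.3097, -0.2991, 0.4028]
ee_rot: [180.0, 0.0, 59.9]
ft_force: [1.2, -0.2, -0.2]
finger_gap: 0.0919
grasp_force: 0.0
```

step_arm(steps=[0, 35, 50.5, 0, 0, 0, 0.1, 0, 35, 50.5, 0, 0, 0, 0.1, 0, 35, 50.5, 0, 0, 0, 0.1, 0, 35, 50.5, 0, 0, 0, 0.1, 0, 35, 50.5, 0, 0, 0, 0.1, 0, 35, 50.5, 0, 0, 0, 0.1, 0, 35, 50.5, 0, 0, 0, 0.1, 0, 0, 0, 0, 0, 0, 0])

```text
time_s: 3.9
eef_pos: [0.5551, 0.0577, 0.4017]
ee_rot: [-180.0, -0.2, 100.3]
ft_force: [-0.1, -0.4, -0.4]
finger_gap: 0.0921
grasp_force: 0.0
```

step_arm(steps=[0, 2, -4.5, -60, 0, 0, -0.038, 0, 0, 0, -60, 0, 0, 0, 0, 0, 0, -60, 0, 0, 0, 0, 0, 0, -60, 0, 0, 0, 0, 0, 0, -40, 0, 0, 0, 0, 0, 0, -25, 0, 0, 0, 0, 0, 0, -15, 0, 0, 0, 0, 0, 0, 0, 0, 0, 0])

```text
time_s: 4.9
eef_pos: [0.556, 0.0475, 0.0822]
ee_rot: [-179.9, 0.0, 97.6]
ft_force: [-0.0, 0.3, -0.2]
finger_gap: 0.092
grasp_force: 0.0
```

Run:
```python
from ang import *
im=grab();print(np.round(angles(im,(.57847,-.09733))[0],2),angles(im,(.57847,-.09733))[1])
a=manip.snapshot("top")[190:340,200:400];b=manip.snapshot("side")[190:340,250:450]
cv2.imwrite("pics/g1.png",cv2.resize(np.vstack([a,b]),None,fx=2,fy=2)[:,:,::-1])
```

```text
63.8 [np.float64(37.72961704010589), np.float64(37.946899002085246)]
```

View pics/g1.png

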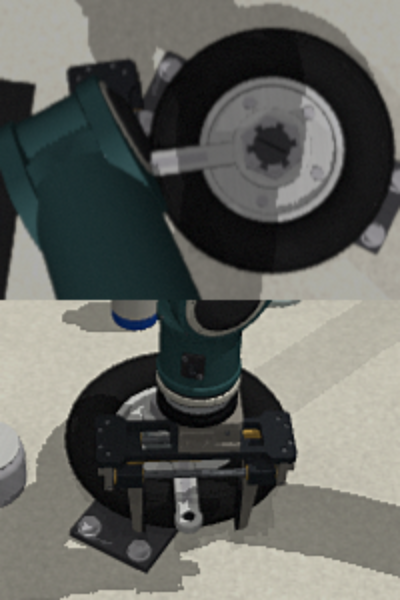

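step_arm(steps=[0, 0, 5, 0, 0, 0, 0, 150, 0, 0, 0, 0, 0, 0, 255, 0, 0, 0, 0, 0, 0, 255, 0, 0, 0, 0, 0, 0, 255, 0, 0, 0, 0, 0, 0, 255, 0, 0, 0, 0, 0, 0, 255, 0, 0, 0, 0, 0, 0, 255, 0, 0, 0, 0, 0, 0], grip_force=30)

```text
time_s: 6.2
eef_pos: [0.5566, 0.0534, 0.0826]
ee_rot: [180.0, -0.0, 97.7]
ft_force: [-0.1, 0.8, -1.0]
finger_gap: 0.0279
grasp_force: 30.0
```

```bash
cat > m.py <<'E'
from ang import *
im=grab(k=3);c,f=center(im,(.5785,-.0973));
for q in (c,(.57847,-.09733)):
    l,o,F=angles(im,q);print(np.round(q,4),"line",round(l,2),"slots",np.round(o,2),"togo",round(float(np.mean(o)+60-l),2))
o=manip.get_obs();p=o["eef_pos"]-np.array([.57847,-.09733,0]);print("tcp",o["eef_pos"].round(4),o["ee_rot"].round(2),"ang",np.degrees(np.arctan2(p[1],p[0])).round(2),"r",np.hypot(p[0],p[1]).round(4),o["ft_force"].round(1),o["finger_gap"],o["time_s"])
E
python3 m.py
```

```text
[ 0.5781 -0.0973] line 63.88 slots [37.79 37.91] togo 33.97
[ 0.5785 -0.0973] line 63.84 slots [37.74 37.94] togo 34.0
tcp [0.5566 0.0534 0.0826] [179.98  -0.    97.68] ang 98.26 r 0.1523 [ 1.1  0.8 -0.9] 0.027872225133736373 6.35
```

step_arm(steps=[255, 7.92, 0.94, 0, 0, 0, -0.0524, 255, 7.96, 0.53, 0, 0, 0, -0.0524, 255, 7.97, 0.11, 0, 0, 0, -0.0524, 255, 7.97, -0.31, 0, 0, 0, -0.0524, 255, 7.94, -0.72, 0, 0, 0, -0.0524, 255, 7.89, -1.14, 0, 0, 0, -0.0524, 255, 7.82, -1.55, 0, 0, 0, -0.0524, 255, 7.73, -1.96, 0, 0, 0, -0.0524, 255, 7.62, -2.36, 0, 0, 0, -0.0524, 255, 7.48, -2.75, 0, 0, 0, -0.0524])

```text
time_s: 7.6
eef_pos: [0.6315, 0.0459, 0.0824]
ee_rot: [-179.6, 0.1, 67.7]
ft_force: [-8.6, 1.9, 7.3]
finger_gap: 0.0279
grasp_force: 30.0
```

step_arm(steps=[255, 0, 0, 0, 0, 0, 0, 255, 0, 0, 0, 0, 0, 0])

```text
time_s: 7.85
eef_pos: [0.6329, 0.0454, 0.0825]
ee_rot: [-179.8, 0.1, 67.7]
ft_force: [-4.2, 1.6, 4.4]
finger_gap: 0.0284
grasp_force: 30.0
```

```bash
python3 m.py
```

```text
[ 0.578  -0.0975] line 62.88 slots [13.37 12.78] togo 10.19
[ 0.5785 -0.0973] line 62.65 slots [13.23 12.62] togo 10.27
tcp [0.6329 0.0454 0.0825] [-1.798e+02  4.000e-02  6.773e+01] ang 69.11 r 0.1528 [-5.1  1.6  4.8] 0.027952106889129254 8.0
```

step_arm(steps=[255, 6.13, -2.6, 0, 0, 0, -0.0436, 255, 6.01, -2.86, 0, 0, 0, -0.0436, 255, 5.88, -3.12, 0, 0, 0, -0.0436, 255, 0, 0, 0, 0, 0, 0, 255, 0, 0, 0, 0, 0, 0])

```text
time_s: 8.62
eef_pos: [0.6508, 0.0373, 0.0825]
ee_rot: [-179.8, 0.1, 60.2]
ft_force: [-5.8, 2.4, 4.1]
finger_gap: 0.0279
grasp_force: 30.0
```

```bash
python3 m.py
python3 - <<'E'
from ang import *
im=manip.snapshot("top"); s=manip.snapshot("side")
u=proj("side",[.5785,-.0973,.12]);x,y=map(int,u);print(u)
a=cv2.resize(im[235:290,300:370],None,fx=8,fy=8,interpolation=cv2.INTER_CUBIC)[:,:,::-1]
cv2.imwrite("pics/g2.png",np.clip(a*1.5,0,255))
E
```

```text
[ 0.5781 -0.0975] line 63.86 slots [5.96 5.42] togo 1.83
[ 0.5785 -0.0973] line 63.68 slots [5.76 5.3 ] togo 1.85
tcp [0.6508 0.0373 0.0825] [-1.7978e+02  5.0000e-02  6.0260e+01] ang 61.75 r 0.1529 [-4.4  3.4  3.7] 0.027948427203466936 8.775
[339.49549761 235.76026142][ WARN:0@3.705] global loadsave.cpp:1063 imwrite_ Unsupported depth image for selected encoder is fallbacked to CV_8U.
```

View pics/g2.png

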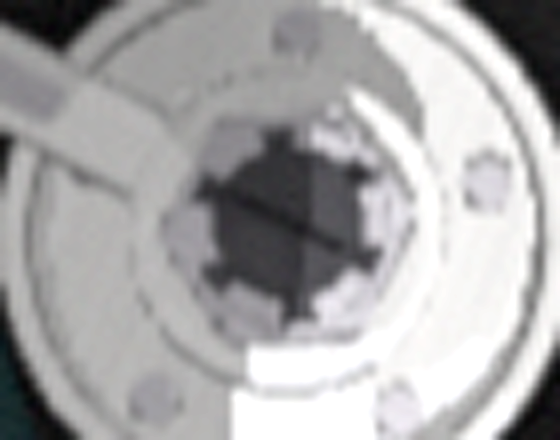

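```bash
cat > m2.py <<'E'
from ang import *
def slots(im,c,guess,rs=(.0205,.0215,.0225,.0235)):
    a=np.arange(-22,22.1,.5); out=[]
    for k in range(6):
        g=guess+60*k
        P=pol(im,"top",c,.121,rs,np.radians(g+a)).mean(0)
        m=np.argmin(P[24:65])+24
        e=[]
        for sgn in(-1,1):
            s=P[m::sgn]; s=s[:36]; top=s.max(); lv=(top+P[m])/2; j=np.argmax(s>lv)
            e.append(a[m]+sgn*.5*(j-1+(lv-s[j-1])/(s[j]-s[j-1])))
        out.append((sum(e)/2+g,e[1]-e[0]))
    o=np.array(out); t=np.radians(60*np.arange(6)+guess); A=np.c_[np.ones(6),np.cos(t),np.sin(t)]
    x=np.linalg.lstsq(A,o[:,0]-60*np.arange(6),rcond=None)[0]
    return x[0],o[:,0]-60*np.arange(6),o[:,1]
def line(im,c,g=63.8):
    # fit the dark groove: centre of the dip across it, at stations along it
    u=np.array([np.cos(np.radians(g)),np.sin(np.radians(g))]);v=np.array([-u[1],u[0]])
    S=np.arange(-.013,.0131,.001);D=np.arange(-.005,.00501,.00025);d=[]
    for s in S:
        P=np.array([proj("top",[*(np.array(c)+s*u+q*v),.130]) for q in D],np.float32)
        p=cv2.remap(im,P[None,:,0],P[None,:,1],cv2.INTER_CUBIC)[0]
        w=np.clip(np.interp(D,[D[0],D[-1]],[p[:5].mean(),p[-5:].mean()])-p-2,0,None); d.append((w*D).sum()/(w.sum()+1e-9))
    d=np.array(d); f=np.polyfit(S,d,1); ok=abs(d-np.polyval(f,S))<4e-4; f=np.polyfit(S[ok],d[ok],1)
    return g+np.degrees(np.arctan(f[0])),f[1]*1e3,ok.sum()
if __name__=="__main__":
    import sys
    c=(.57847,-.09733)
    try: im=grab(k=4)
    except Exception as e: print(e)
    if len(sys.argv)>2: im=cv2.imread(sys.argv[2]).astype(np.float32).mean(2)
    r=slots(im,c,float(sys.argv[1]));l=line(im,c)
    print(r[0],r[1].round(1),r[2].round(1),l,"togo",r[0]-l[0])
E
python3 m2.py 97.8 pics/top0.png; python3 m2.py 65.5
```

```text
98.0633783007041 [99.1 98.6 96.9 97.1 98.9 97.8] [18.8 20.6 20.  17.7 19.1 20.2] (np.float64(63.78516410309165), np.float64(0.14431530837665285), np.int64(27)) togo 34.27821419761245
66.17169915946825 [67.5 67.  65.4 65.9 65.3 65.9] [19.4 19.9 20.  19.5 19.1 21.6] (np.float64(63.983037781253856), np.float64(0.11846127320293971), np.int64(27)) togo 2.188661378214391
```

step_arm(steps=[255, 2.1, -1.2, 0, 0, 0, -0.0157, 255, 2.1, -1.2, 0, 0, 0, -0.0157, 255, 0, 0, 0, 0, 0, 0, 255, 0, 0, 0, 0, 0, 0])

```text
time_s: 9.78
eef_pos: [0.6544, 0.0353, 0.0825]
ee_rot: [-179.7, 0.1, 58.5]
ft_force: [-6.7, 3.4, 5.7]
finger_gap: 0.0279
grasp_force: 30.0
```

```bash
python3 m2.py 64; python3 m.py
```

```text
64.37951390072706 [64.7 66.  63.9 64.  64.3 63.3] [20.6 19.8 18.7 21.1 19.  21.4] (np.float64(63.370989109597744), np.float64(0.06336272896633445), np.int64(25)) togo 1.008524791129318
[ 0.578  -0.0975] line 62.86 slots [4.65 3.85] togo 1.4
[ 0.5785 -0.0973] line 62.62 slots [4.43 3.71] togo 1.45
tcp [0.6544 0.0353 0.0825] [-1.7971e+02  9.0000e-02  5.8480e+01] ang 60.21 r 0.1528 [-7.   3.4  4.9] 0.028244658472217528 10.125
```

step_arm(steps=[255, -3.5, 1.9, 0, 0, 0, 0.026, 255, -3.5, 1.9, 0, 0, 0, 0.026, 255, -3.6, 1.9, 0, 0, 0, 0.026, 255, 0, 0, 0, 0, 0, 0, 255, 0, 0, 0, 0, 0, 0])

```text
time_s: 10.75
eef_pos: [0.6463, 0.0391, 0.0826]
ee_rot: [-180.0, -0.0, 62.8]
ft_force: [-0.7, 3.3, 0.6]
finger_gap: 0.0278
grasp_force: 30.0
```

```bash
python3 m2.py 64; python3 m.py
```

```text
64.80386365433274 [65.4 66.  64.5 64.1 64.4 64.5] [21.2 19.7 18.5 21.  18.8 18.8] (np.float64(63.904428765027276), np.float64(0.13545233259650183), np.int64(25)) togo 0.8994348893054678
[ 0.578  -0.0976] line 63.49 slots [4.67 3.8 ] togo 0.74
[ 0.5785 -0.0973] line 62.81 slots [4.47 3.75] togo 1.3
tcp [0.6463 0.039  0.0826] [-1.800e+02 -1.000e-02  6.283e+01] ang 63.53 r 0.1523 [0.2 2.2 0.7] 0.027897722416751407 11.1
```

step_arm(steps=[0, 0, 0, 0, 0, 0, 0, 0, 0, 0, 0, 0, 0, 0, 0, 0, 0, 0, 0, 0, 0, 0, 0, 0, 60, 0, 0, 0, 0, 0, 0, 60, 0, 0, 0, 0, -40, 40, 20, 0, 0, 0, 0, -40, 40, 20, 0, 0, 0, 0, -40, 40, 0, 0, 0, 0, 0, -40, 40, 0, 0, 0, 0, 0, 0, 0, 0, 0, 0, 0])

```text
time_s: 12.35
eef_pos: [0.4833, 0.2023, 0.2433]
ee_rot: [180.0, -0.0, 63.3]
ft_force: [0.1, -0.4, -0.6]
finger_gap: 0.0916
grasp_force: 0.0
```

```bash
python3 m2.py 64; python3 m.py
python3 - <<'E'
from ang import *
im=manip.snapshot("top"); 
a=cv2.resize(im[230:295,260:360],None,fx=7,fy=7,interpolation=cv2.INTER_CUBIC)[:,:,::-1].astype(float)
cv2.imwrite("pics/g3.png",np.clip(a*1.3,0,255).astype(np.uint8))
g=im.astype(np.float32).mean(2); th=np.radians(np.arange(50,80,1.))
for r in(.075,.09,.105,.12): print(r,pol(g,"top",(.57847,-.09733),.096,[r],th)[0].round().astype(int))
E
```

```text
65.24741374452911 [66.7 66.3 65.1 64.1 64.5 64.8] [19.8 19.5 19.3 20.9 19.1 19.9] (np.float64(63.43350809836249), np.float64(0.16869793818767975), np.int64(27)) togo 1.8139056461666243
[ 0.5783 -0.0971] line 63.82 slots [5.38 5.12] togo 1.43
[ 0.5785 -0.0973] line 63.8 slots [5.32 5.08] togo 1.4
tcp [0.4872 0.1977 0.2423] [-1.7999e+02  2.0000e-02  6.2690e+01] ang 107.19 r 0.3088 [-0.1 -0.6 -0.5] 0.09201733913825337 12.7
0.075 [  6   4   9  14  48  94 135 153 160 157 150 143 142 142 138 122 104  97
 101 107 107 100  81  52  23   6   6   5   4   4]
0.09 [ 22  23  20  16   9  25  73 123 154 159 151 122  95  92  92  94  96 102
 107 105  96  70  36  14  13  13  11  11  11  10]
0.105 [ 17  20  23  22  20  14  13  59 122 157 157 148 140 140 137 120 100 100
 106  97  67  27   5  13  13  11  13  12  12  15]
0.12 [ 20  17  15  19  14  11   8  14  73 138 160 156 141 137 137 137 147 159
 158 129  60   9   7   9   9   8   6   7  11  10]
```

View pics/g3.png

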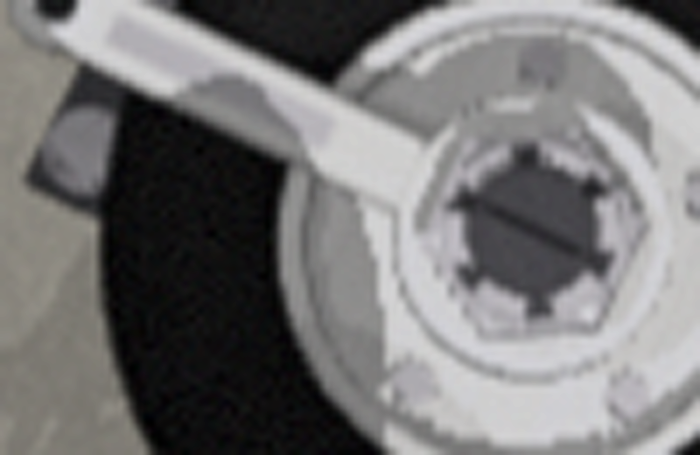

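step_arm(steps=[0, 40, -40, 0, 0, 0, 0, 0, 40, -40, 0, 0, 0, 0, 0, 40, -40, -20, 0, 0, 0, 0, 40, -40, -20, 0, 0, 0, 0, 0, 0, -60, 0, 0, 0, 0, 0, 0, -60, 0, 0, 0, 0, 0, 0, 0, 0, 0, 0, 180, 0, 0, 0, 0, 0, 0, 255, 0, 0, 0, 0, 0, 0, 255, 0, 0, 0, 0, 0, 0])

```text
time_s: 14.0
eef_pos: [0.6477, 0.0389, 0.085]
ee_rot: [179.8, -0.1, 62.8]
ft_force: [-0.0, -0.5, 0.5]
finger_gap: 0.0637
grasp_force: 0.0
```

step_arm(steps=[255, 0, 0, 0, 0, 0, 0, 255, 0, 0, 0, 0, 0, 0, 255, 0, 0, 0, 0, 0, 0])

```text
time_s: 14.38
eef_pos: [0.6464, 0.0388, 0.0827]
ee_rot: [180.0, 0.0, 62.8]
ft_force: [0.0, 0.1, -0.2]
finger_gap: 0.0341
grasp_force: 0.0
```

```bash
python3 m.py
```

```text
[ 0.578  -0.0976] line 62.79 slots [4.64 3.8 ] togo 1.43
[ 0.5785 -0.0973] line 62.52 slots [4.45 3.75] togo 1.57
tcp [0.6463 0.0388 0.0826] [-1.7999e+02  1.0000e-02  6.2830e+01] ang 63.5 r 0.1521 [-0.8  1.   1.3] 0.027804922685698105 14.525
```

step_arm(steps=[255, 3.4, -1.7, 0, 0, 0, -0.025, 255, 3.4, -1.8, 0, 0, 0, -0.025, 255, 3.3, -1.95, 0, 0, 0, -0.025, 255, 3.3, -2, 0, 0, 0, -0.025, 255, 0, 0, 0, 0, 0, 0, 255, 0, 0, 0, 0, 0, 0])

```text
time_s: 15.28
eef_pos: [0.6581, 0.0329, 0.0824]
ee_rot: [-179.8, 0.1, 57.1]
ft_force: [-5.8, 3.7, 4.3]
finger_gap: 0.0277
grasp_force: 30.0
```

```bash
python3 m2.py 64; python3 m.py
```

```text
62.82847524527462 [63.7 63.7 62.3 62.4 62.7 62.1] [20.5 20.2 19.1 19.6 18.9 22. ] (np.float64(63.704339558769895), np.float64(0.19156858126160087), np.int64(27)) togo -0.8758643134952777
[ 0.5781 -0.0976] line 63.09 slots [3.18 2.65] togo -0.17
[ 0.5785 -0.0973] line 62.96 slots [3.02 2.6 ] togo -0.15
tcp [0.6581 0.0328 0.0824] [-1.7979e+02  7.0000e-02  5.7140e+01] ang 58.55 r 0.1526 [-6.5  3.6  4.3] 0.027792020819606807 15.625
```

step_arm(steps=[255, -3.3, 2, 0, 0, 0, 0.025, 255, -3.3, 1.95, 0, 0, 0, 0.025, 255, -3.3, 1.8, 0, 0, 0, 0.025, 255, -3.1, 1.6, 0, 0, 0, 0.023, 255, 0, 0, 0, 0, 0, 0, 140, 0, 0, 0, 0, 0, 0, 140, 0, 0, 0, 0, 0, 0, 140, 0, 0, 0, 0, 0, 0, 140, 0, 0, 40, 0, 0, 0, 140, 0, 0, 50, 0, 0, 0])

```text
time_s: 16.88
eef_pos: [0.6459, 0.0384, 0.1724]
ee_rot: [-179.9, 0.1, 62.7]
ft_force: [0.6, 0.4, 0.6]
finger_gap: 0.0414
grasp_force: 0.0
```

```bash
python3 m2.py 64; python3 m.py
```

```text
63.19539221500359 [63.8 63.7 63.2 62.3 62.7 63.5] [20.6 20.2 18.6 18.8 18.8 19.2] (np.float64(63.76990268358186), np.float64(0.09068694104869598), np.int64(25)) togo -0.5745104685782749
[ 0.578  -0.0976] line 63.8 slots [2.97 2.08] togo -1.28
[ 0.5785 -0.0973] line 63.5 slots [2.83 2.07] togo -1.05
tcp [0.6458 0.0383 0.1711] [-1.7988e+02  9.0000e-02  6.2710e+01] ang 63.6 r 0.1515 [ 0.3 -0.1  0.4] 0.04151704475495108 17.225
```

step_arm(steps=[140, -20, -40, 0, 0, 0, 0.017, 140, -19.7, -40, 0, 0, 0, 0, 140, 0, 0, -40, 0, 0, 0, 140, 0, 0, -25, 0, 0, 0, 140, 0, 0, -12, 0, 0, 0, 140, 0, 0, -8, 0, 0, 0, 140, 0, 0, 0, 0, 0, 0, 140, 0, 0, 0, 0, 0, 0])

```text
time_s: 18.23
eef_pos: [0.6077, -0.0411, 0.0884]
ee_rot: [179.9, -0.0, 63.7]
ft_force: [-0.1, 0.4, -0.2]
finger_gap: 0.0417
grasp_force: 0.0
```

Run:
```python
from ang import *
manip.snapshot("side");K=[manip.tip_of("side",q)[:1] for q in("spanner_end","spanner_ring")];print(K,ray("side",K[0][0]["uv"],.09) if K[0] else 0)
snap("side","g4.png",(260,170,430,320),4); print(manip.get_obs()["eef_pos"],manip.get_obs()["ft_force"])
```

```text
[[{'uv': [301.2, 293.8], 'p': 0.69}], [{'uv': [341.1, 247.7], 'p': 0.93}]] [0.64603025 0.05078825 0.09      ]
[ 0.6074256  -0.04131893  0.08823065] [0.27264511 0.02156377 0.80153574]
```

View pics/g4.png

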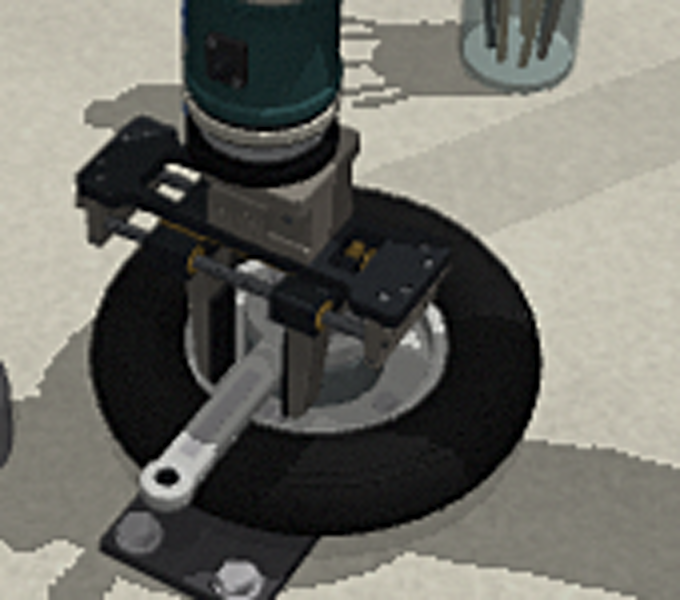

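step_arm(steps=[140, -1.1, 0.6, -2, 0, 0, 0, 255, 0, 0, 0, 0, 0, 0, 255, 0, 0, 0, 0, 0, 0, 255, 0, 0, 0, 0, 0, 0, 255, 0, 0, 0, 0, 0, 0, 255, 0, 0, 0, 0, 0, 0], grip_force=50)

```text
time_s: 19.18
eef_pos: [0.6062, -0.0408, 0.0856]
ee_rot: [180.0, -0.0, 63.7]
ft_force: [1.5, -1.2, -2.5]
finger_gap: 0.0234
grasp_force: 50.0
```

step_arm(steps=[255, 0, 0, 3, 0, 0, 0, 255, 0, 0, 6, 0, 0, 0, 255, 0, 0, 8, 0, 0, 0, 255, 0, 0, 8, 0, 0, 0, 255, 0, 0, 8, 0, 0, 0, 255, 0, 0, 0, 0, 0, 0])

```text
time_s: 19.92
eef_pos: [0.6056, -0.0408, 0.1193]
ee_rot: [180.0, 0.0, 63.7]
ft_force: [-0.3, 0.0, -4.8]
finger_gap: 0.0235
grasp_force: 50.0
```

step_arm(steps=[255, 0, 0, -8, 0, 0, 0, 255, 0, 0, -8, 0, 0, 0, 255, 0, 0, -6, 0, 0, 0, 255, 0, 0, -4, 0, 0, 0, 255, 0, 0, 0, 0, 0, 0])

```text
time_s: 20.55
eef_pos: [0.6059, -0.0406, 0.0921]
ee_rot: [-180.0, 0.0, 63.7]
ft_force: [3.1, 0.8, -6.3]
finger_gap: 0.024
grasp_force: 50.0
```

step_arm(steps=[255, 0, 0, -3, 0, 0, 0, 255, 0, 0, -2.5, 0, 0, 0, 255, 0, 0, 0, 0, 0, 0])

```text
time_s: 20.92
eef_pos: [0.6059, -0.0407, 0.087]
ee_rot: [180.0, 0.0, 63.7]
ft_force: [2.3, 0.6, -5.0]
finger_gap: 0.0238
grasp_force: 50.0
```

step_arm(steps=[255, 0, 0, -1.3, 0, 0, 0, 255, 0, 0, 0, 0, 0, 0, 140, 0, 0, 0, 0, 0, 0, 140, 0, 0, 0, 0, 0, 0, 140, 0, 0, 5.2, 0, 0, 0, 140, 0, 0, 0, 0, 0, 0])

```text
time_s: 21.68
eef_pos: [0.6064, -0.0407, 0.0918]
ee_rot: [179.9, -0.0, 63.7]
ft_force: [-0.3, -0.3, 0.7]
finger_gap: 0.0411
grasp_force: 0.0
```

step_arm(steps=[255, 0, 0, 0, 0, 0, 0, 255, 0, 0, 0, 0, 0, 0, 255, 0, 0, 0, 0, 0, 0, 255, 0, 0, 0, 0, 0, 0], grip_force=60)

```text
time_s: 22.18
eef_pos: [0.606, -0.0407, 0.091]
ee_rot: [180.0, 0.0, 63.7]
ft_force: [-0.2, -0.0, 0.3]
finger_gap: 0.0229
grasp_force: 60.0
```

Lift, slowly at first.

step_arm(steps=[255, 0, 0, 3, 0, 0, 0, 255, 0, 0, 6, 0, 0, 0, 255, 0, 0, 8, 0, 0, 0, 255, 0, 0, 10, 0, 0, 0, 255, 0, 0, 12, 0, 0, 0, 255, 0, 0, 20, 0, 0, 0, 255, 0, 0, 30, 0, 0, 0, 255, 0, 0, 30, 0, 0, 0, 255, 0, 0, 0, 0, 0, 0])

```text
time_s: 23.3
eef_pos: [0.6076, -0.0405, 0.2134]
ee_rot: [179.7, -0.1, 63.7]
ft_force: [0.1, 0.8, -5.3]
finger_gap: 0.0231
grasp_force: 60.0
```

step_arm(steps=[255, -7.1, 22.6, 0, 0, 0, 0.137, 255, -7.1, 22.6, 0, 0, 0, 0.137, 255, -7.1, 22.6, 0, 0, 0, 0.137, 255, -7.1, 22.6, 0, 0, 0, 0.137, 255, -7.1, 22.6, 0, 0, 0, 0.137, 255, -7.1, 22.6, 0, 0, 0, 0.137, 255, -7.1, 22.6, 0, 0, 0, 0.137])

```text
time_s: 24.18
eef_pos: [0.5551, 0.1178, 0.2089]
ee_rot: [-179.9, -0.0, 118.9]
ft_force: [-0.5, 0.2, -4.7]
finger_gap: 0.0234
grasp_force: 60.0
```

step_arm(steps=[255, -7.1, 22.6, 0, 0, 0, 0.137, 255, -7.1, 22.6, 0, 0, 0, 0.137, 255, -7.1, 22.6, 0, 0, 0, 0.137, 255, -7.1, 22.6, 0, 0, 0, 0.137, 255, -7.1, 22.6, 0, 0, 0, 0.137, 255, -7.1, 22.6, 0, 0, 0, 0.137, 255, -7.1, 22.6, 0, 0, 0, 0.137, 255, 0, 0, 0, 0, 0, 0, 255, 0, 0, 0, 0, 0, 0])

```text
time_s: 25.3
eef_pos: [0.5067, 0.2744, 0.2092]
ee_rot: [-179.9, -0.0, 173.5]
ft_force: [1.1, 0.0, -4.8]
finger_gap: 0.0234
grasp_force: 60.0
```

```bash
python3 m2.py 64; python3 m.py
python3 - <<'E'
from h import *
a=manip.snapshot("top");b=manip.snapshot("side");
x=cv2.resize(a[200:390,90:390],(600,380));y=b[230:480,230:530]
y=cv2.resize(b[240:460,230:560],(600,400))
cv2.imwrite("pics/g5.png",cv2.resize(np.vstack([x,y]),(450,585))[:,:,::-1])
E
```

```text
63.27731187269094 [63.7 63.7 64.4 62.4 62.9 62.5] [20.5 20.1 17.9 18.9 19.2 22.2] (np.float64(63.51108585002471), np.float64(0.08948130189531817), np.int64(27)) togo -0.23377397733377592
[ 0.5781 -0.0976] line 63.81 slots [3.68 3.26] togo -0.33
[ 0.5785 -0.0973] line 63.09 slots [3.52 3.16] togo 0.25
tcp [0.5068 0.2752 0.21  ] [-1.7999e+02  2.0000e-02  1.7352e+02] ang 100.89 r 0.3794 [-0.4 -0.5 -4.8] 0.022915981101162063 25.65
```

View pics/g5.png

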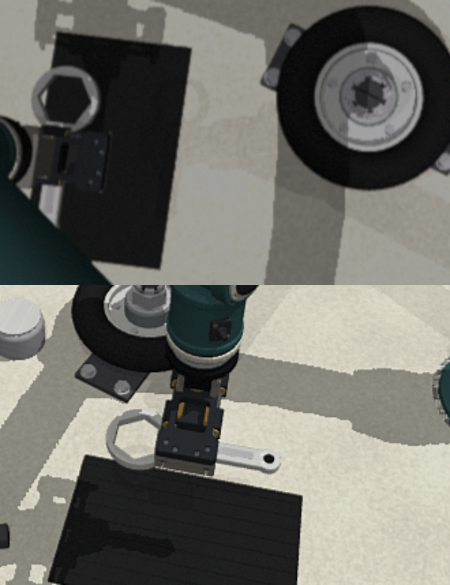

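step_arm(steps=[255, 0, 0, -60, 0, 0, 0, 255, 0, 0, -60, 0, 0, 0, 255, 0, 0, -40, 0, 0, 0, 255, 0, 0, -20, 0, 0, 0, 255, 0, 0, -9, 0, 0, 0, 255, 0, 0, -4, 0, 0, 0, 255, 0, 0, 0, 0, 0, 0, 255, 0, 0, 0, 0, 0, 0])

```text
time_s: 26.75
eef_pos: [0.5073, 0.2761, 0.0181]
ee_rot: [179.9, 0.1, 173.6]
ft_force: [-0.5, -0.4, -5.5]
finger_gap: 0.0236
grasp_force: 60.0
```

step_arm(steps=[255, 0, 0, -3, 0, 0, 0, 255, 0, 0, -2, 0, 0, 0, 255, 0, 0, 0, 0, 0, 0, 255, 0, 0, 0, 0, 0, 0])

```text
time_s: 27.25
eef_pos: [0.5067, 0.2756, 0.0125]
ee_rot: [-180.0, 0.0, 173.6]
ft_force: [-1.6, -2.5, 2.6]
finger_gap: 0.023
grasp_force: 64.6
```

step_arm(steps=[255, 0, 0, 0, 0, 0, 0, 255, 0, 0, 0, 0, 0, 0, 120, 0, 0, 0, 0, 0, 0, 120, 0, 0, 0, 0, 0, 0, 120, 0, 0, 0, 0, 0, 0, 120, 0, 0, 5, 0, 0, 0, 120, 0, 0, 20, 0, 0, 0, 120, 0, 0, 50, 0, 0, 0, 120, 0, 0, 50, 0, 0, 0, 120, 0, 0, 50, 0, 0, 0], grip_force=5)

```text
time_s: 28.5
eef_pos: [0.5062, 0.2752, 0.1895]
ee_rot: [-180.0, 0.0, 173.6]
ft_force: [0.8, 0.2, 0.1]
finger_gap: 0.0486
grasp_force: 0.0
```

step_arm(steps=[120, -15, 0, 50, 0, 0, 0, 120, -40, -30, 20, 0, 0, 0, 120, -40, -40, 0, 0, 0, 0, 120, -30, -40, 0, 0, 0, 0, 120, 0, -40, 0, 0, 0, 0, 120, 0, -40, 0, 0, 0, 0, 120, 0, 0, 0, 0, 0, 0, 120, 0, 0, 0, 0, 0, 0])

```text
time_s: 29.5
eef_pos: [0.3814, 0.0863, 0.2574]
ee_rot: [-180.0, 0.0, 173.6]
ft_force: [-0.1, -0.1, -0.3]
finger_gap: 0.0483
grasp_force: 0.0
```

```bash
python3 m2.py 64; python3 m.py
python3 - <<'E'
from h import *
a=manip.snapshot("top")
for q in("spanner_ring","spanner_grip","spanner_end"):
    r=manip.tip_of("top",q)[:1]; print(q,[(x["p"],ray("top",x["uv"],.01).round(3)) for x in r])
b=manip.snapshot("side")
n=cv2.resize(a[238:288,308:362],(540,500),interpolation=cv2.INTER_CUBIC)
cv2.imwrite("pics/g6.png",np.hstack([cv2.resize(np.vstack([a[200:390,90:390],b[240:460,230:530]]),(366,500)),n[:,:430]])[:,:,::-1])
E
```

```text
63.48908327147366 [64.9 64.4 63.7 62.6 63.  62.4] [20.  19.1 19.5 19.3 19.2 22.2] (np.float64(63.685105098309315), np.float64(0.1357660656893571), np.int64(27)) togo -0.19602182683565417
[ 0.5785 -0.0971] line 63.78 slots [3.63 3.42] togo -0.26
[ 0.5785 -0.0973] line 63.78 slots [3.61 3.39] togo -0.28
tcp [0.3814 0.0865 0.257 ] [ 1.7997e+02 -2.0000e-02  1.7368e+02] ang 136.99 r 0.2695 [ 0.1 -0.7 -0.5] 0.048481445423963446 29.85
spanner_ring [(0.63, array([0.573, 0.267, 0.01 ]))]
spanner_grip [(0.97, array([0.505, 0.274, 0.01 ]))]
spanner_end [(0.68, array([0.42 , 0.283, 0.01 ]))]
```

View pics/g6.png

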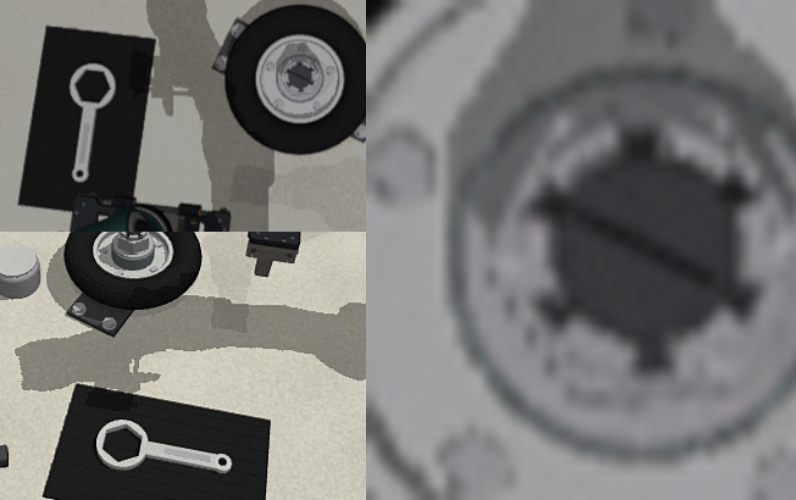

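The picture shows the spanner flat in the middle of the mat. The filed line runs into the slots at both ends, with a measured error of about 0.3°. Handing the job in.

```bash
python3 -c "
from bench import manip
print(manip.close_job())"
```

```text
the job is handed in; nothing more can be done
None
```

I tightened the nut to the next slot (within about 0.3° of the cross hole in the camera image) and laid the spanner flat in the middle of the mat with nothing overhanging. I handed the job in at about 30 s; no verdict came back. I set the spanner back on the nut once during lift-off, to grip it higher.

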